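# Set the iris dampers of the dust-extraction manifold for the sander

### The arm

A 6-joint arm with a two-finger parallel gripper is mounted at the origin on the work surface. World frame = base frame: x ahead of the robot, y to its left, z up, the work surface at z = 0. Lengths are in mm, angles in rad, forces in N, time in s.
With the tool pointing down it reaches from about 325 to 775 mm from the base axis. Payload 5.5 kg.
Tool frame: the origin (TCP) lies at the very end of the fingers, on their centre line; the grasp point (between the pads) lies 19 mm behind it; z points along the fingers, x is the direction in which the jaws open and shut, and the axes are right-handed (so a half turn about z gives the same grasp; the last joint's range is limited). The gripper opens to 85 mm and grips with 20 to 120 N. Pads are 22 mm wide; open, the fingers measure 114 mm over their backs; the gripper's body (76 mm by 85 mm) begins 54 mm behind the grasp point. The pads swing forward as they close: fully open they stand 13 mm farther back than shut.
Start: joints at [-1.165, 0.091, 1.231, -0, 1.82, -0.057], TCP at [267.875, -536.898, 231.275] pointing down, gripper open.
Joint ranges: [-2.87, 2.87], [-0.86, 2.18], [0.17, 2.46], [-1.51, 4.65], [0.06, 2.69], [-2.65, 2.65]. Speed limits (rad/s): [2.57, 2.57, 3.01, 3.14, 3.14, 3.14].

### API

Orientations are given as a unit quaternion [w, x, y, z].
In Python, from station import status, cams, sign_off gives the robot as it stands. The module is installed in compiled form; this text tells all that it offers.
- The arm moves only by the shell command python3 -m handwheel 'ROWS' [OPENING] [FORCE]. ROWS is a JSON object of lists of equal length, an entry for each row: "translation": the shift along the tool's x, y, z in m, a list of three; "yaw": the turn about the tool's z in degrees. A call has 1 to 20 rows; each row shifts and turns the pose as measured when the row begins, along the tool's axes as they then stand; what a row does not reach is not made up. A row lasts 1/10 s, in which the tool goes at most 50 mm and 8.59 degrees, less where a joint would pass 70% of its speed; a pose out of reach is approached as far as the arm can. A call is refused whole if a number of a shift passes 0.05 or a number of a turn 8.59, either way. A call with a gripper value outside its range is refused whole. OPENING is the closure, from -1 (fully open) to 1 (shut), so that 0 is half open, set as the call begins (- or left out, the last holds). The fingers move at their own pace and stop on an object; FORCE is the grip in N (left out, the last holds). Time passes only in rows, so rows that do not move let the fingers close. It gives the time, the measured TCP pose, the force and the opening at its end, in the units of the state.
- status.sense(): the state, without advancing time (a new reading comes with each control period).
- cams.get_image(name): name is "side" or "top"; returns a dict with "img" (384x512x3 uint8, red, green, blue), "range_z" (384x512 float32, mm along the optical axis (not along the pixel's ray), 0 where there is no reading), "fx", "fy", "cx", "cy" (pixels), "T" (4x4, takes a point from camera to world coordinates). Camera axes: x right, y down, z forward; pixel columns grow to the right and rows downward; lengths in mm; the calibration is good to about 2 mm. A picture is of the moment at which its call begins.
- sign_off(): hands the job in, once; it reports no verdict.
Trained networks look in a picture, given as the dict that the camera call returned (one of the last four; its "shot" number tells which), for a name from the list of things; names that differ only in an ending like _2 or _b are one class to them, and where a whole thing is asked for, a point or a joint stands for the part that bears it (a point fixed in the world has none). Each returns a list of dicts, best first, with "conf" (0 to 1); they miss things now and then, are a little off and sometimes report something else, mostly with a low value. They report only what shows in the picture. A call takes as long as a camera call.
- cams.search_frame(picture, thing): "point" ([column, row] in pixels, amid what is visible of it).
- cams.spot_point(picture, thing): "point" ([column, row] in pixels: a listed point, or the origin of a listed thing).
The state is a dict: "time_s": time; "joints": joint angles; "joint_velocities": joint speeds; "joint_efforts": joint torques, N m; "tool_pos": TCP position; "eef_rot": TCP orientation; "ft_force": force on the tool from outside, world axes, zero at the start; "moment": the same for the moment, N m; "gripper_width": finger opening in mm.
Only numpy, scipy, OpenCV 4.12 (cv2) and the standard library are available. Lean on these libraries where they do the work, as an engineer would, in place of code of your own. Each camera call takes 0.05 s, during which the arm holds its last target. There are 200 camera calls.

### The job

Set the dust-extraction manifold for the sander: on the big port, which is not in use, push the lever round until the iris is fully closed, and on the small port push the lever round until its pointer stands at the long half-open mark in the middle of the scale. Push each lever with the fingertips, without pinching its grip, and leave everything else on the bench and on the manifold where it is.

Things in the scene. Friction and masses are not known exactly. Their poses are not given: they have to be found in the camera images.
- manifold: Low plywood suction box fixed to the bench, 282 mm (x) by 512 mm (y) by 80 mm high, with the two iris dampers side by side on its top and a hose leaving its far side. Origin: centre of its underside. Either damper may be the left one.
- big_ring (a joint): Turning ring of the big damper, with its lever. 0 rad = iris fully closed (stop; pointer on the end mark beside the filled dot); it grows counter-clockwise seen from above, to 1.571 rad = fully open (stop; end mark beside the hollow circle). 0.785 rad = half open. Stiff, no spring: it stays where it is left and takes about 3 N at the grip to move.
- big_axis (a point): Big damper: flat round galvanised housing, radius 84 mm, on the manifold's top, with an open collar of outer radius 52 mm, rim 34 mm above this point, in which the iris leaves are seen. Point on the vertical turning axis, level with the scale's face, 98 mm above the bench. Its -x points to the scale's middle; the closed end lies 45 degrees to the +y side of that, the open end 45 degrees to the -y side.
- big_half_mark (a point): Long, thick middle (half-open) mark of the big damper's scale, a flat sector out to radius 145 mm with seven black radial marks 15 degrees apart, the rest of them short. Point at the mark's inner end, 119 mm from the axis, on the scale's face.
- big_grip (a point): Upright black oval grip on the big damper's steel lever, 100 mm from the turning axis; 22 mm wide along the arc, 16 mm along the radius, 36 mm tall. This point is its centre, half-way up: the grip's foot is 18 mm lower (8 mm above the scale's face) and its top 18 mm higher. It moves with the lever; its x axis points outward along the lever.
- big_pointer (a point): Tip of the lever's pointed nose, 119 mm from the axis, 8 mm above the scale's face, in line with the middle of the grip.
- big_closed_mark (a point): Inner end of the big scale's closed end mark, 119 mm from the axis, on the scale's face.
- small_ring (a joint): Turning ring of the small damper, with its lever. 0 rad = iris fully closed (stop; pointer on the end mark beside the filled dot); it grows counter-clockwise seen from above, to 1.571 rad = fully open (stop; end mark beside the hollow circle). 0.785 rad = half open. Stiff, no spring: it stays where it is left and takes about 3 N at the grip to move.
- small_axis (a point): Small damper: flat round galvanised housing, radius 58 mm, on the manifold's top, with an open collar of outer radius 33.5 mm, rim 34 mm above this point, in which the iris leaves are seen. Point on the vertical turning axis, level with the scale's face, 98 mm above the bench. Its -x points to the scale's middle; the closed end lies 45 degrees to the +y side of that, the open end 45 degrees to the -y side.
- small_half_mark (a point): Long, thick middle (half-open) mark of the small damper's scale, a flat sector out to radius 118 mm with seven black radial marks 15 degrees apart, the rest of them short. Point at the mark's inner end, 95 mm from the axis, on the scale's face.
- small_grip (a point): Upright black oval grip on the small damper's steel lever, 77 mm from the turning axis; 22 mm wide along the arc, 16 mm along the radius, 36 mm tall. This point is its centre, half-way up: the grip's foot is 18 mm lower (8 mm above the scale's face) and its top 18 mm higher. It moves with the lever; its x axis points outward along the lever.
- small_pointer (a point): Tip of the lever's pointed nose, 95 mm from the axis, 8 mm above the scale's face, in line with the middle of the grip.
- reducer: Loose black plastic hose reducer, 58 mm wide, 62 mm tall, standing on the manifold between the dampers. Origin: centre of its foot.
- wax_tin: Loose round metal tin, 54 mm wide, 24 mm tall, on the manifold near the middle of its front edge (the edge toward the robot). Origin: centre of its foot.
- cutting_board: Loose wooden cutting board, 340 by 240 by 22 mm, flat on the bench. Origin: centre of its underside.
- sanding_block: Loose cork sanding block, 100 by 60 by 32 mm, on the cutting board. Origin: centre of its underside.
- sander: Electric disc sander standing on its 150 mm pad, body 260 mm long toward its -x, 155 mm tall. Origin: centre of the pad's underside.
- glue_bottle: White glue bottle, 60 mm wide, 170 mm tall. Origin: centre of its foot.
- clamp: Bar clamp lying flat on the cutting board, 300 mm long, 22 mm thick, with orange jaws. Origin: middle of the bar, on the board.

How it is judged:
By the outcome, as a careful person would: the job done as asked, in the order asked, and still so for the second after the job is handed in, with the robot touching nothing.
It also fails if it takes over 51 s, if anything falls off the work surface, if the arm or the gripper's body presses on something with over 40 N, if the wrist force passes 120 N, or if a joint passes its speed limit or range.

## Working session

There is one attempt and no reset: what is moved stays moved. The work goes in short steps, Python scripts to look and compute and a shell command to move; the robot and the scene stay as the last step left them, time stands still between calls to the robot, and variables do not carry over. Pictures are saved under pics/ and viewed, about 8 in all and at most 12, crops included, and the job is handed in when it is done.

```bash
mkdir -p pics
cat > h.py <<'E'
import numpy as np, cv2
from station import status, cams
def px2w(p,uv,z=None):
    u,v=uv; T=np.array(p["T"]); d=np.array([(u-p["cx"])/p["fx"],(v-p["cy"])/p["fy"],1.0])
    o=T[:3,3]; r=T[:3,:3]@d
    if z is None:
        s=p["range_z"][int(round(v)),int(round(u))]
    else: s=(z-o[2])/r[2]
    return o+s*r
def w2px(p,w):
    T=np.array(p["T"]); c=T[:3,:3].T@(np.array(w)-T[:3,3]); return np.array([p["fx"]*c[0]/c[2]+p["cx"],p["fy"]*c[1]/c[2]+p["cy"]])
Z=dict(big_axis=98,small_axis=98,big_half_mark=98,small_half_mark=98,big_closed_mark=98,big_grip=124,small_grip=124,big_pointer=106,small_pointer=106,reducer=80,wax_tin=80,manifold=0)
def save(p,n): cv2.imwrite(f"pics/{n}.png",cv2.cvtColor(p["img"],cv2.COLOR_RGB2BGR))
E
python3 - <<'E'
from h import *
for n in ("top","side"):
    p=cams.get_image(n); save(p,n+"0")
    print(n,np.round(np.array(p["T"]),2).tolist(),p["fx"])
    for t,z in Z.items():
        r=cams.spot_point(p,t)
        for q in r[:2]: print(t,np.round(q["point"],1),round(q["conf"],2),np.round(px2w(p,q["point"],z),1))
s=status.sense(); print(s["time_s"],s["tool_pos"],s["eef_rot"],s["gripper_width"])
a=cv2.imread("pics/top0.png");b=cv2.imread("pics/side0.png")
E
```

```text
top [[-0.0, -0.99, 0.17, 370.98], [-1.0, 0.0, -0.01, -14.16], [0.01, -0.17, -0.99, 1197.06], [0.0, 0.0, 0.0, 1.0]] 368.48421817029583
big_axis [278.8 166.7] 0.71 [ 628.7 -112.6   98. ]
small_axis [193.8 166.1] 0.77 [631.2 147.3  98. ]
big_half_mark [278.6 200.7] 0.91 [ 523.7 -110.1   98. ]
small_half_mark [190.1 197.9] 0.85 [533.  156.3  98. ]
big_closed_mark [252.8 196.1] 0.66 [538.  -32.5  98. ]
big_grip [291.9 195.5] 0.83 [ 535.5 -147.3  124. ]
big_grip [296.5 204.3] 0.72 [ 509.3 -160.2  124. ]
small_grip [170.9 186.7] 0.58 [562.8 209.7 124. ]
big_pointer [296.  203.4] 0.77 [ 514.3 -161.3  106. ]
big_pointer [253.2 195.4] 0.63 [538.9 -33.6 106. ]
small_pointer [170.  190.6] 0.83 [554.1 215.8 106. ]
reducer [235.2 151.7] 0.74 [681.4  21.6  80. ]
wax_tin [237.6 213.9] 0.62 [486.1  13.7  80. ]
wax_tin [ 81.9 212.9] 0.21 [490.7 485.6  80. ]
side [[1.0, -0.04, 0.05, 502.21], [-0.06, -0.57, 0.82, -1082.73], [-0.01, -0.82, -0.57, 851.3], [0.0, 0.0, 0.0, 1.0]] 382.1455528220708
big_axis [276.7 208.3] 0.91 [ 632.4 -107.9   98. ]
big_axis [232.5 191.3] 0.32 [491.4  -1.4  98. ]
small_axis [267.1 167.7] 0.95 [624.4 144.6  98. ]
big_half_mark [234.4 211.7] 0.75 [ 495.5 -115.9   98. ]
big_half_mark [234.3 192. ] 0.25 [497.5  -6.   98. ]
small_half_mark [240.9 168.6] 0.96 [525.6 145.6  98. ]
big_closed_mark [248.2 200.3] 0.65 [542.7 -57.6  98. ]
big_grip [246.4 209. ] 0.98 [ 533.4 -138.3  124. ]
big_grip [237.3 210.5] 0.32 [ 504.9 -143.9  124. ]
small_grip [249.5 154. ] 0.52 [561.7 208.3 124. ]
big_pointer [246.4 197.8] 0.2 [537. -54. 106.]
small_pointer [243.6 160.9] 0.79 [537.7 188.2 106. ]
small_pointer [267.7 341.2] 0.3 [ 558.2 -589.3  106. ]
reducer [285.7 189.3] 0.58 [679.7  23.   80. ]
wax_tin [234.8 190.5] 0.73 [499.4  28.8  80. ]
1.3 [ 267.88226197 -536.88404448  231.28186154] [ 9.82768192e-06  8.50436621e-01 -5.26077515e-01 -2.55431132e-05] 85.92473052464133
```

Run:
```python
import cv2,numpy as np
a=cv2.imread("pics/top0.png")[110:260,130:340];b=cv2.imread("pics/side0.png")[110:260,170:360]
a=cv2.resize(a,(784,560),interpolation=cv2.INTER_CUBIC);cv2.imwrite("pics/c1.png",a)
cv2.imwrite("pics/c2.png",cv2.resize(b,(709,560),interpolation=cv2.INTER_CUBIC))
```

```text
(no output)
```

View pics/c1.png

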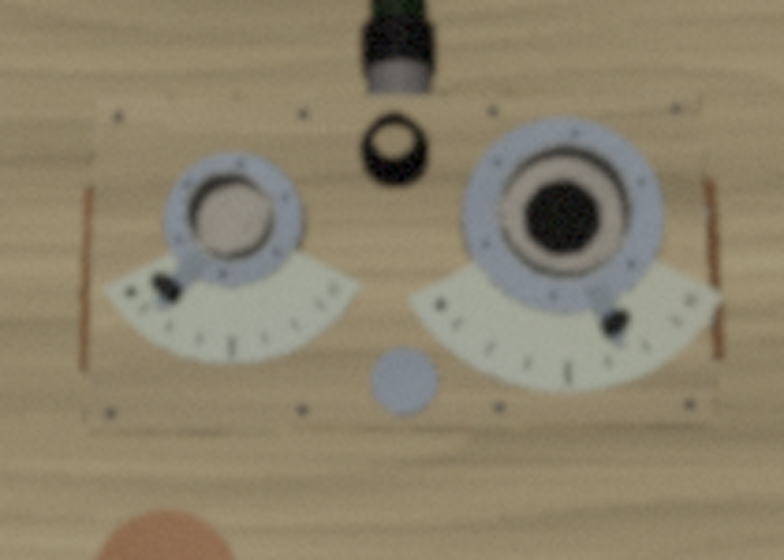

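View pics/c2.png

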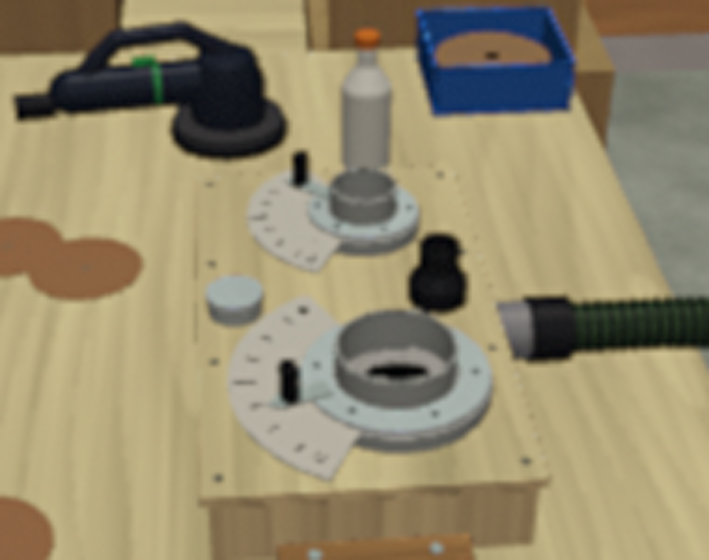

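View pics/top0.png

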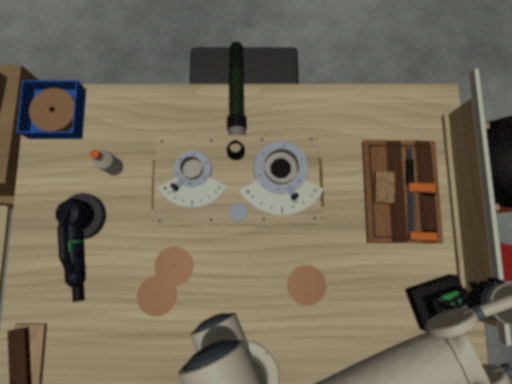

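```bash
cat >> h.py <<'E'
from scipy.optimize import least_squares
def model(x):  # bx,by,sx,sy,psi,tb,ts
    bx,by,sx,sy,psi,tb,ts=x; o={}
    for n,ax,ay,rg,rp,t in(("big",bx,by,100,119,tb),("small",sx,sy,77,95,ts)):
        def P(r,a,z): return [ax+r*np.cos(psi+a),ay+r*np.sin(psi+a),z]
        c=np.pi*.75
        o[n+"_axis"]=[ax,ay,98]; o[n+"_half_mark"]=P(rp,np.pi,98); o[n+"_closed_mark"]=P(rp,c,98); o[n+"_open_mark"]=P(rp,c+np.pi/2,98)
        o[n+"_grip"]=P(rg,c+t,124); o[n+"_pointer"]=P(rp,c+t,106)
    return o
def fit(obs,x0):
    def f(x):
        m=model(x); r=np.concatenate([c*(w2px(p,m[t])-uv) for p,t,uv,c in obs]); return np.r_[r,(x[0]-x[2])*.02]
    return least_squares(f,x0,loss="soft_l1",f_scale=1.0)
E
python3 - <<'E'
from h import *
import pickle
obs=[];P={}
for n in("top","side"):
    p=cams.get_image(n);P[n]=p
    for t in Z:
        if "big" in t or "small" in t:
            for q in cams.spot_point(p,t)[:1]: obs.append((p,t,np.array(q["point"]),q["conf"]))
obs_=obs
r=fit(obs,[630,-111,630,146,0,1.15,.1]); x=r.x
print(np.round(x[:4],1),np.degrees(x[4:]).round(1))
m=model(x)
for p,t,uv,c in obs: print(t,np.round(w2px(p,m[t])-uv,1),round(c,2))
pickle.dump((P,x),open("s.pkl","wb"))
k=4;out=[]
for n,(r0,r1,c0,c1) in dict(top=(145,220,145,335),side=(140,230,225,315)).items():
    p=P[n];a=cv2.resize(p["img"][r0:r1,c0:c1],None,fx=k,fy=k,interpolation=cv2.INTER_CUBIC)[:,:,::-1].copy()
    for t,w in m.items():
        u=(w2px(p,w)+.5-[c0,r0])*k; cv2.circle(a,tuple(int(v) for v in u),2,(0,0,255) if "mark" in t else (255,0,255),-1)
    out.append(cv2.copyMakeBorder(a,0,0,0,760-a.shape[1],0))
cv2.imwrite("pics/o1.png",np.vstack(out)[:600+60])
cv2.imwrite("pics/o1.png",cv2.resize(np.vstack(out),None,fx=.9,fy=.9))
E
```

```text
[ 626.7 -115.4  622.5  152.2] [ 1.  66.2 -1.1]
big_axis [-2.5  1.4] 0.57
small_axis [1.8 1.7] 0.69
small_half_mark [0.2 0.5] 0.63
big_closed_mark [0.8 0.6] 0.98
big_grip [-1.6  2.1] 0.57
small_grip [2.8 0.9] 0.77
big_pointer [ 2.4 -0.3] 0.76
small_pointer [-1.8  1.7] 0.71
big_axis [26.5 54.2] 0.41
small_axis [ 1.2 -2.2] 0.96
big_half_mark [ 1.7 -0.7] 0.58
small_half_mark [ 0.5 -0.6] 0.95
big_closed_mark [  1.1 -15.6] 0.74
big_grip [-1.9  0.8] 0.59
small_grip [ 3.1 -2.1] 0.57
big_pointer [ 0.4 -1.1] 0.88
small_pointer [ 0.8 -0.6] 0.81
```

View pics/o1.png

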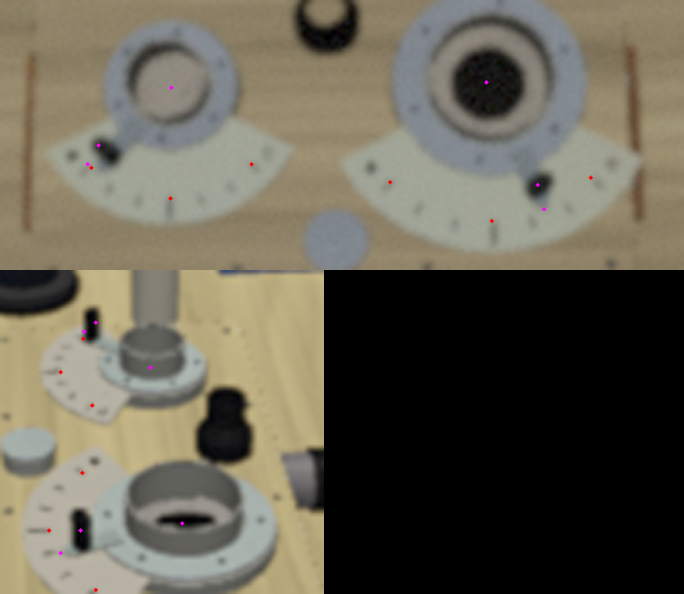

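```bash
python3 -m handwheel '{"translation":[[-0.0185,-0.0407,0],[-0.0185,-0.0407,0],[-0.0185,-0.0407,0],[-0.0185,-0.0407,0],[-0.0185,-0.0407,0],[-0.0185,-0.0407,0],[-0.0185,-0.0407,0],[-0.0185,-0.0407,0],[-0.0185,-0.0407,0],[-0.0185,-0.0407,0]],"yaw":[0,0,0,0,0,0,0,0,0,0]}' 1 20
cat > w.py <<'E'
from h import *
import sys
from scipy.spatial.transform import Rotation as R
def tool():
    s=status.sense(); q=s["eef_rot"]; return s,np.array(s["tool_pos"]),R.from_quat([q[1],q[2],q[3],q[0]]).as_matrix()
def goto(ax,ay,ang,rad,off,z):
    """tool y along lever dir ang(deg, world); off = offset along +ccw tangent; prints shift in tool axes and yaw"""
    s,p,M=tool(); a=np.radians(ang); r=np.array([np.cos(a),np.sin(a),0]); t=np.array([-np.sin(a),np.cos(a),0])
    g=np.array([ax,ay,z])+rad*r+off*t
    yn=np.degrees(np.arctan2(M[1,1],M[0,1])); 
    print("t",s["time_s"],"pos",p.round(1),"goal",g.round(1),"shift",(M.T@(g-p)).round(1),"yaw",round(-((ang-yn+180)%360-180),2),"f",np.round(s["ft_force"],1),"w",round(s["gripper_width"],1),"j",np.round(s["joints"],2))
    d=p[:2]-[ax,ay]; print("TCP rad",np.hypot(*d).round(1),"ang",np.degrees(np.arctan2(d[1],d[0])).round(2)%360,"tool y ang",round(yn%360,2))
E
python3 -c "
from w import *
goto(626.7,-115.4,202.2,100,40,231)"
```

```text
time_s: 3.3
tool_pos: [556.7, -182.5, 230.4]
eef_rot: [0.001, 0.847, -0.531, 0.001]
ft_force: [0.1, -1.9, 0.2]
gripper_width: -0.1
t 3.3 pos [ 556.7 -182.5  230.4] goal [ 549.2 -190.2  231. ] shift [ 3.7 10.1 -0.6] yaw 3.63 f [ 0.1 -1.9  0.2] w -0.1 j [-0.37  0.05  1.27 -0.    1.81  0.75]
TCP rad 97.0 ang 223.79 tool y ang 205.83
```

```bash
python3 -m handwheel '{"translation":[[0.004,0.010,0.02],[0,0,0.04],[0,0,0.038],[0,0,0.015],[0,0,0]],"yaw":[3.6,0,0,0,0]}'
python3 - <<'E'
from w import *
goto(626.7,-115.4,202.2,100,26,116)
for n in("top","side"):
    p=cams.get_image(n); save(p,n+"1")
a=cv2.imread("pics/top1.png")[135:235,140:340];b=cv2.imread("pics/side1.png")[130:260,210:330]
a=cv2.resize(a,(800,400));b=cv2.resize(b,(400,433))
a=cv2.resize(a,(480,240))
cv2.imwrite("pics/d1.png",np.hstack([cv2.resize(a,(480,240)),cv2.resize(b,(260,240))]))
cv2.imwrite("pics/d1.png",np.hstack([cv2.copyMakeBorder(a,0,193,0,0,0),b])[:, :880][:, 80:])
E
```

```text
time_s: 3.8
tool_pos: [554.7, -183.2, 115.7]
eef_rot: [-0.001, 0.833, -0.554, 0.003]
ft_force: [-0.5, -0.3, -0.2]
gripper_width: 0.0
t 3.8 pos [ 554.7 -183.2  115.7] goal [ 543.9 -177.3  116. ] shift [-9.7  7.6 -0.3] yaw 0.58 f [-0.5 -0.3 -0.2] w 0.0 j [-0.38  0.05  1.48  0.    1.61  0.8 ]
TCP rad 98.9 ang 223.31 tool y ang 202.78
```

View pics/d1.png

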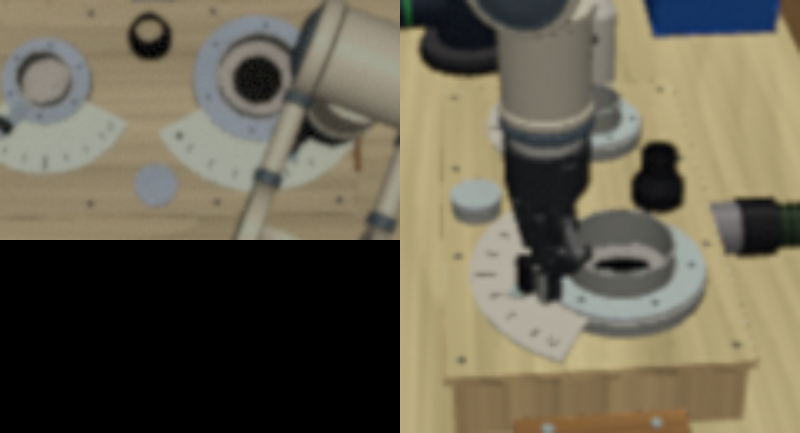

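```bash
python3 -m handwheel '{"translation":[[-0.003,0.008,0],[-0.006,0,0],[-0.007,0.0015,0],[-0.007,0.0015,0],[-0.007,0.0015,0],[-0.007,0.0015,0],[-0.007,0.0015,0],[-0.007,0.0015,0]],"yaw":[0.6,0,4,4,4,4,4,4]}'
python3 - <<'E'
from w import *
goto(626.7,-115.4,178,100,26,116)
E
```

```text
time_s: 4.7
tool_pos: [529.2, -145.6, 131.8]
eef_rot: [0.004, -0.687, 0.727, -0.017]
ft_force: [-1.1, -3.2, -0.7]
gripper_width: 0.4
t 4.7 pos [ 529.2 -145.6  131.8] goal [ 525.9 -137.9  116. ] shift [-7.8  4.3 15.5] yaw -1.24 f [-1.1 -3.2 -0.7] w 0.4 j [-0.32 -0.07  1.57 -0.01  1.61  1.3 ]
TCP rad 102.0 ang 197.22 tool y ang 176.76
```

```bash
sed -i 's/    d=p\[:2\]/    print("tool z",M[:,2].round(3));d=p[:2]/' w.py
python3 -m handwheel '{"translation":[[0,0,0.004],[0,0,0.004],[0,0,0.004],[0,0,0.003]],"yaw":[0,0,0,0]}'
python3 - <<'E'
from w import *
goto(626.7,-115.4,176.8,100,26,116)
E
```

```text
time_s: 5.1
tool_pos: [531.1, -146.4, 121.0]
eef_rot: [0.006, -0.688, 0.726, -0.021]
ft_force: [-0.5, 0.3, -0.3]
gripper_width: 0.3
t 5.1 pos [ 531.1 -146.4  121. ] goal [ 525.4 -135.8  116. ] shift [-10.4   6.4   4.6] yaw 0.15 f [-0.5  0.3 -0.3] w 0.3 j [-0.32 -0.07  1.59 -0.01  1.58  1.3 ]
tool z [ 0.038 -0.023 -0.999]
TCP rad 100.5 ang 197.98 tool y ang 176.95
```

```bash
python3 -m handwheel '{"translation":[[-0.004,0.003,0.003],[-0.005,0.003,0.003],[-0.006,0.003,0.002],[-0.007,0.002,0.002],[-0.007,0.002,0.002],[-0.007,0.002,0.002],[-0.007,0.002,0.002]],"yaw":[0,0,0,3,3,3,3]}'
python3 - <<'E'
from w import *
goto(626.7,-115.4,166,100,26,116)
E
```

```text
time_s: 5.8
tool_pos: [518.9, -102.9, 103.5]
eef_rot: [0.008, -0.604, 0.796, -0.024]
ft_force: [1.1, -3.2, 4.5]
gripper_width: 0.2
t 5.8 pos [ 518.9 -102.9  103.5] goal [ 523.4 -116.4  116. ] shift [ 12.   -8.5 -11.9] yaw -1.57 f [ 1.1 -3.2  4.5] w 0.2 j [-0.25 -0.13  1.68 -0.02  1.55  1.59]
tool z [ 0.041 -0.029 -0.999]
TCP rad 108.5 ang 173.39 tool y ang 164.43
```

```bash
python3 -m handwheel '{"translation":[[0.001,-0.004,-0.006],[0,-0.004,-0.006],[0,0,0]],"yaw":[4,4,4]}'
python3 - <<'E'
from w import *
goto(626.7,-115.4,153,100,26,116)
E
```

```text
time_s: 6.1
tool_pos: [522.9, -102.5, 113.4]
eef_rot: [0.008, -0.516, 0.857, -0.02]
ft_force: [-1.2, -2.7, 3.2]
gripper_width: -0.2
t 6.1 pos [ 522.9 -102.5  113.4] goal [525.8 -93.2 116. ] shift [-9.6  1.6 -2.7] yaw -0.9 f [-1.2 -2.7  3.2] w -0.2 j [-0.25 -0.12  1.65 -0.02  1.57  1.81]
tool z [ 0.034 -0.026 -0.999]
TCP rad 104.6 ang 172.9 tool y ang 152.1
```

```bash
python3 -m handwheel '{"translation":[[-0.005,-0.001,-0.001],[-0.006,0,0],[-0.006,0.001,0],[-0.006,0.001,0],[-0.006,0.001,0]],"yaw":[2,3,3,3,3]}'
python3 - <<'E'
from w import *
goto(626.7,-115.4,138,100,26,116)
E
```

```text
time_s: 6.6
tool_pos: [532.0, -74.8, 112.0]
eef_rot: [0.005, -0.402, 0.915, -0.016]
ft_force: [-0.9, -3.1, 2.3]
gripper_width: 0.1
t 6.6 pos [532.  -74.8 112. ] goal [535.  -67.8 116. ] shift [-7.2  2.4 -4.2] yaw -0.53 f [-0.9 -3.1  2.3] w 0.1 j [-0.19 -0.09  1.62 -0.02  1.58  2.12]
tool z [ 0.022 -0.026 -0.999]
TCP rad 103.0 ang 156.81 tool y ang 137.47
```

```bash
python3 -m handwheel '{"translation":[[-0.004,0,-0.001],[-0.004,0.001,-0.001],[-0.004,0.001,-0.001]],"yaw":[0.5,0.5,0.5]}'
python3 - <<'E'
from w import *
goto(626.7,-115.4,136,100,26,116)
E
```

```text
time_s: 6.9
tool_pos: [537.0, -63.4, 112.8]
eef_rot: [0.002, -0.391, 0.92, -0.015]
ft_force: [-0.8, -2.9, 0.1]
gripper_width: -0.4
t 6.9 pos [537.  -63.4 112.8] goal [536.7 -64.6 116. ] shift [ 1.1 -0.7 -3.1] yaw -0.01 f [-0.8 -2.9  0.1] w -0.4 j [-0.17 -0.08  1.61 -0.02  1.59  2.17]
tool z [ 0.017 -0.026 -1.   ]
TCP rad 103.7 ang 149.91 tool y ang 135.99
```

Still moving at about 3 N; I'll creep on until the stop pushes back.

```bash
python3 -m handwheel '{"translation":[[-0.003,0,0],[-0.002,0,0]],"yaw":[0,0]}'; python3 -m handwheel '{"translation":[[-0.002,0,0],[-0.002,0,0]],"yaw":[0,0]}'
python3 - <<'E'
from w import *
goto(626.7,-115.4,136,100,26,116)
p=cams.get_image("top"); save(p,"top2"); a=p["img"][145:225,225:335,::-1]
q=cams.get_image("side"); b=q["img"][175:240,220:310,::-1]
cv2.imwrite("pics/e1.png",np.hstack([cv2.resize(a,(440,320),interpolation=3),cv2.resize(b,(360,320),interpolation=3)]))
E
```

```text
time_s: 7.1
tool_pos: [537.2, -63.1, 112.9]
eef_rot: [-0.003, -0.39, 0.921, -0.017]
ft_force: [-9.3, -8.4, 3.4]
gripper_width: 0.3
time_s: 7.3
tool_pos: [536.9, -63.3, 113.1]
eef_rot: [-0.008, -0.388, 0.921, -0.018]
ft_force: [-7.8, -8.8, 3.4]
gripper_width: 0.2
t 7.3 pos [536.9 -63.3 113.1] goal [536.7 -64.6 116. ] shift [ 1.2 -0.9 -2.9] yaw -0.25 f [-7.8 -8.8  3.4] w 0.2 j [-0.16 -0.06  1.6  -0.04  1.6   2.19]
tool z [-0.    -0.04  -0.999]
TCP rad 103.8 ang 149.86 tool y ang 135.75
```

View pics/e1.png

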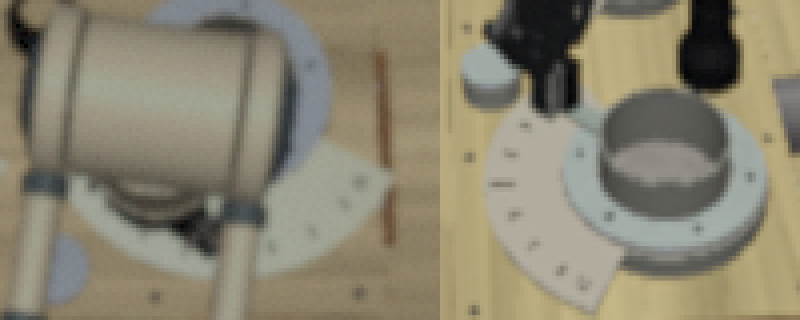

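```bash
python3 -m handwheel '{"translation":[[0.008,0,-0.002],[0.008,0,-0.005],[0,0,-0.04],[0,0,-0.04],[0,0,-0.03],[0,0,0]],"yaw":[0,0,0,-6,-6,-6]}'
python3 - <<'E'
from w import *
import pickle
obs=[];P={}
for n in("top","side"):
  for k in range(2):
    p=cams.get_image(n);P[n]=p
    for t in("small_axis","small_half_mark","small_grip","small_pointer","big_grip","big_closed_mark","big_axis"):
        for q in cams.spot_point(p,t)[:1]:
            print(n,t,np.round(q["point"],1),round(q["conf"],2),px2w(p,q["point"],Z[t]).round(1))
goto(627,147,160,77,-42,215)
a=P["top"]["img"][150:210,150:240,::-1]; b=P["side"]["img"][135:185,225:300,::-1]
cv2.imwrite("pics/f1.png",np.hstack([cv2.resize(a,(450,300),interpolation=3),cv2.resize(b,(350,300),interpolation=3)]))
E
```

```text
time_s: 8.0
tool_pos: [523.6, -68.1, 234.2]
eef_rot: [-0.009, -0.534, 0.845, -0.013]
ft_force: [0.8, -0.1, 0.6]
gripper_width: 0.5
top small_axis [193.5 167. ] 0.83 [628.4 148.2  98. ]
top small_grip [173.3 186.9] 0.72 [562.1 202.6 124. ]
top small_pointer [169.6 190.9] 0.59 [553.2 216.9 106. ]
top big_grip [253.9 195.1] 0.23 [537.  -35.3 124. ]
top big_closed_mark [252.2 195.2] 0.72 [540.7 -30.7  98. ]
top small_axis [190.7 169.1] 0.59 [621.8 156.6  98. ]
top small_half_mark [191.9 197.5] 0.85 [534.2 150.9  98. ]
top small_grip [172.8 188.3] 0.71 [558.  203.9 124. ]
top small_pointer [170.9 191.1] 0.69 [552.6 213.  106. ]
top big_closed_mark [257.  196.4] 0.83 [537.  -45.1  98. ]
top big_axis [280.3 203.3] 0.44 [ 515.8 -115.1   98. ]
side small_axis [263.6 167.2] 0.95 [611.6 149.2  98. ]
side small_half_mark [242.5 167.8] 0.8 [531.8 150.9  98. ]
side small_grip [249.3 152.7] 0.59 [561.5 218.6 124. ]
side small_pointer [243.9 160.5] 0.51 [539.  191.2 106. ]
side big_grip [251.3 191.9] 0.75 [554.  -46.8 124. ]
side big_closed_mark [275.1 210.6] 0.66 [ 625.9 -119.6   98. ]
side big_axis [275.9 209. ] 0.9 [ 629.4 -111.4   98. ]
side small_axis [266.1 164.1] 0.57 [623.  171.2  98. ]
side small_half_mark [244.2 168.3] 0.71 [538.1 146.8  98. ]
side small_grip [246.7 154.5] 0.75 [550.8 205.2 124. ]
side small_pointer [244.5 159.7] 0.54 [541.5 197.1 106. ]
side big_grip [252.5 192.6] 0.89 [557.7 -51.1 124. ]
side big_closed_mark [248.  198.4] 0.69 [542.6 -46.8  98. ]
side big_axis [274.1 209.8] 0.89 [ 623.2 -115.2   98. ]
t 9.6 pos [522.2 -68.3 227.9] goal [569.  212.8 215. ] shift [-273.9   79.9    3.4] yaw -5.73 f [-0.   0.5  0.1] w -0.2 j [-0.17 -0.1   1.43 -0.03  1.82  1.84]
tool z [-0.011 -0.032 -0.999]
TCP rad 239.5 ang 244.04000000000002 tool y ang 154.27
```

View pics/f1.png

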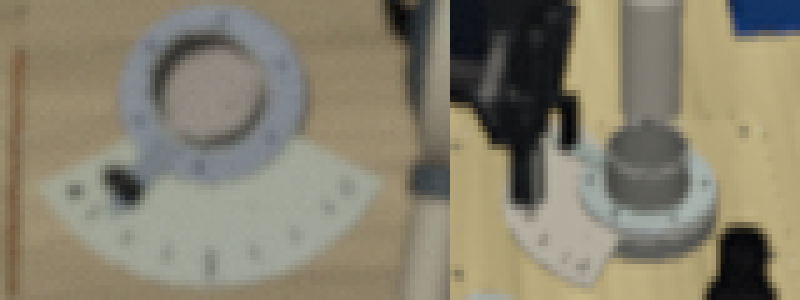

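```bash
python3 -m handwheel '{"translation":[[-0.037,0.009,0],[-0.037,0.009,0],[-0.037,0.009,0],[-0.037,0.009,0],[-0.037,0.009,0],[-0.037,0.009,0],[-0.037,0.009,0],[-0.037,0.009,0],[0,0,0],[0,0,0]],"yaw":[0,0,0,0,0,0,0,0,-3,-2.7]}'
python3 - <<'E'
from w import *
goto(623,150,142.5,77,-42,118)
E
```

```text
time_s: 10.6
tool_pos: [588.9, 240.7, 215.3]
eef_rot: [-0.014, -0.573, 0.819, -0.01]
ft_force: [1.5, 0.5, 0.9]
gripper_width: 0.4
t 10.6 pos [588.9 240.7 215.3] goal [587.5 230.2 118. ] shift [ 6.8 -2.2 97.6] yaw 17.42 f [1.5 0.5 0.9] w 0.4 j [ 0.35  0.21  1.13 -0.03  1.83  2.26]
tool z [-0.012 -0.033 -0.999]
TCP rad 96.9 ang 110.64 tool y ang 159.92
```

```bash
python3 -m handwheel '{"translation":[[0.002,-0.002,0.03],[0,0,0.03],[0,0,0.025],[0,0,0.008],[0,0,0]],"yaw":[0,0,0,0,0]}'
python3 - <<'E'
from w import *
goto(623,150,142.5,77,-26,118)
E
```

```text
time_s: 11.1
tool_pos: [589.5, 236.7, 120.3]
eef_rot: [-0.013, -0.575, 0.818, -0.011]
ft_force: [-0.6, -0.6, 0.8]
gripper_width: 0.1
t 11.1 pos [589.5 236.7 120.3] goal [577.7 217.5 118. ] shift [22.   4.6  3. ] yaw 17.65 f [-0.6 -0.6  0.8] w 0.1 j [ 0.34  0.21  1.3  -0.03  1.66  2.26]
tool z [-0.01  -0.033 -0.999]
TCP rad 92.9 ang 111.12 tool y ang 160.15
```

```bash
python3 -m handwheel '{"translation":[[0.006,0.003,0.001],[0.007,0.003,0],[0.007,0.003,0],[0.007,0.003,0],[0.007,0.003,0],[0.007,0.003,0]],"yaw":[-1.5,-1.5,-1.5,-1.5,-1.5,-1.5]}'
python3 - <<'E'
from w import *
goto(623,150,170,77,-25.5,118)
E
```

```text
time_s: 11.7
tool_pos: [563.2, 206.9, 128.8]
eef_rot: [-0.007, -0.641, 0.768, -0.008]
ft_force: [1.4, 4.3, -2.7]
gripper_width: -0.2
t 11.7 pos [563.2 206.9 128.8] goal [551.6 188.5 118. ] shift [20.   8.1 11.2] yaw -0.32 f [ 1.4  4.3 -2.7] w -0.2 j [ 0.31  0.1   1.4  -0.02  1.65  2.06]
tool z [ 0.    -0.021 -1.   ]
TCP rad 82.6 ang 136.44 tool y ang 169.68
```

```bash
python3 -m handwheel '{"translation":[[0.002,0.001,0.004],[0.004,0.002,0.004],[0.006,0.003,0.003],[0.006,0.002,0.001]],"yaw":[-1,-1,-1,-1]}'
python3 - <<'E'
from w import *
goto(623,150,174,77,-25.5,118)
E
```

```text
time_s: 12.1
tool_pos: [555.2, 192.7, 123.8]
eef_rot: [0.0, -0.67, 0.743, -0.009]
ft_force: [0.7, 4.0, 2.0]
gripper_width: 0.2
t 12.1 pos [555.2 192.7 123.8] goal [549.1 183.4 118. ] shift [9.8 5.3 5.9] yaw 0.07 f [0.7 4.  2. ] w 0.2 j [ 0.29  0.06  1.46 -0.02  1.62  1.96]
tool z [ 0.013 -0.014 -1.   ]
TCP rad 80.1 ang 147.8 tool y ang 174.07
```

```bash
python3 -m handwheel '{"translation":[[0.003,0.002,0.001],[0.004,0.002,0.002],[0.004,0.001,0.001]],"yaw":[-2,-2,-1]}'
python3 - <<'E'
from w import *
goto(623,150,179,77,-25.5,118)
p=cams.get_image("top");b=p["img"][150:215,150:250,::-1]
q=cams.get_image("side"); a=q["img"][140:190,225:295,::-1]
cv2.imwrite("pics/g1.png",np.hstack([cv2.resize(b,(450,300),interpolation=3),cv2.resize(a,(350,300),interpolation=3)]))
E
```

```text
time_s: 12.4
tool_pos: [549.6, 180.9, 121.2]
eef_rot: [0.001, -0.703, 0.711, -0.01]
ft_force: [0.9, 3.5, 2.3]
gripper_width: -0.3
t 12.4 pos [549.6 180.9 121.2] goal [546.5 176.8 118. ] shift [4.  3.2 3.2] yaw 0.36 f [0.9 3.5 2.3] w -0.3 j [ 0.27  0.03  1.49 -0.02  1.61  1.85]
tool z [ 0.015 -0.013 -1.   ]
TCP rad 79.6 ang 157.19 tool y ang 179.36
```

View pics/g1.png

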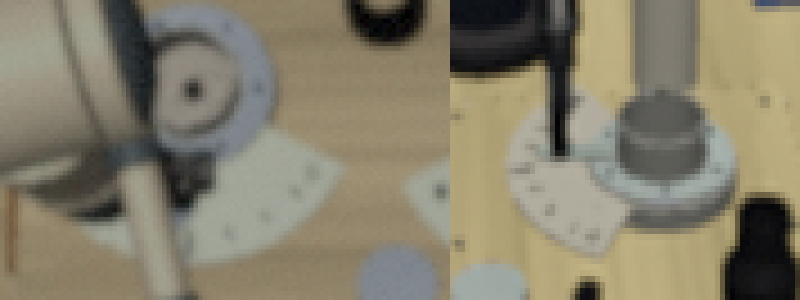

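```bash
python3 -m handwheel '{"translation":[[0.003,0.002,0.002],[0.002,0.001,0.001]],"yaw":[0,0]}'
python3 -c "
from w import *
goto(623,150,179,77,-25.5,118)"
python3 -m handwheel '{"translation":[[-0.01,0,0],[-0.012,0.0,-0.01],[0,0,-0.05],[0,0,-0.05],[0,0,-0.01],[0.049,0,0],[0.049,0,0],[0.049,0,0],[0.049,0,0],[0.049,0,0],[0.02,0,0]],"yaw":[0,0,0,0,0,0,0,0,0,0,0]}'
python3 - <<'E'
from w import *
goto(623,150,179,77,-25.5,118)
p=cams.get_image("top");b=p["img"][155:215,150:250,::-1]
q=cams.get_image("side")
cv2.imwrite("pics/g2.png",cv2.resize(b,(800,480),interpolation=3))
for P in(p,q):
  for t in("small_half_mark","small_pointer","small_grip","small_axis"):
    for r in cams.spot_point(P,t)[:1]: print(t,np.round(r["point"],1),round(r["conf"],2),px2w(P,r["point"],Z[t]).round(1))
E
```

```text
time_s: 12.7
tool_pos: [546.7, 175.0, 118.0]
eef_rot: [0.0, -0.702, 0.712, -0.01]
ft_force: [-0.2, 3.8, 2.0]
gripper_width: -0.2
t 12.7 pos [546.7 175.  118. ] goal [546.5 176.8 118. ] shift [-1.9  0.2 -0.1] yaw 0.19 f [-0.2  3.8  2. ] w -0.2 j [ 0.26  0.02  1.51 -0.02  1.61  1.85]
tool z [ 0.015 -0.014 -1.   ]
TCP rad 80.3 ang 161.89 tool y ang 179.19
time_s: 13.8
tool_pos: [539.5, -66.2, 245.0]
eef_rot: [-0.007, -0.705, 0.709, -0.01]
ft_force: [0.5, 0.2, -0.9]
gripper_width: 0.1
t 13.8 pos [539.5 -66.2 245. ] goal [546.5 176.8 118. ] shift [-246.    -5.   121.3] yaw 0.66 f [ 0.5  0.2 -0.9] w 0.1 j [-0.17 -0.06  1.36 -0.02  1.84  1.4 ]
tool z [ 0.003 -0.024 -1.   ]
TCP rad 231.7 ang 248.89 tool y ang 179.66
small_half_mark [193.8 196.6] 0.75 [536.9 145.3  98. ]
small_pointer [194.3 201.7] 0.62 [520.3 142.3 106. ]
small_grip [190.9 193.4] 0.57 [542.6 150.2 124. ]
small_axis [189.8 166.8] 0.84 [629.  159.5  98. ]
small_half_mark [231.2 146.3] 0.71 [491.7 324.9  98. ]
small_pointer [240.  166.9] 0.76 [522.4 145.  106. ]
small_grip [243.2 161.5] 0.64 [535.2 153.2 124. ]
small_axis [247.8 198.9] 0.62 [541.8 -49.6  98. ]
```

View pics/g2.png

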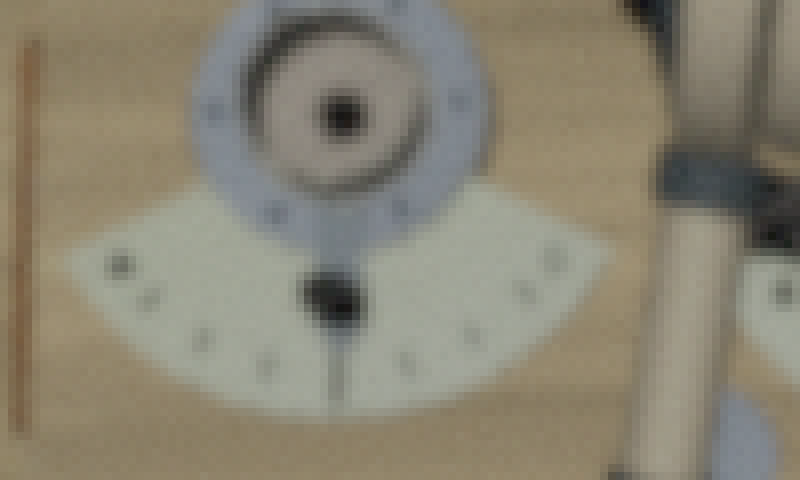

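Run:
```python
from w import *
import pickle
L=[];
for k in range(8):
    p=cams.get_image("top"); L.append(p["img"].astype(float))
p["img"]=np.mean(L,0); pickle.dump(p,open("avg.pkl","wb"))
# rectify in polar coords about (623,150) z=98: rows=angle, cols=radius
ax,ay=623,150
def polar(z,rs,an):
    A,Rr=np.meshgrid(np.radians(an),rs,indexing="ij")
    uv=np.array([w2px(p,[ax+r*np.cos(a),ay+r*np.sin(a),z]) for a,r in zip(A.ravel(),Rr.ravel())]).reshape(*A.shape,2).astype(np.float32)
    return cv2.remap(p["img"].astype(np.float32),uv,None,cv2.INTER_CUBIC)
an=np.arange(125,236,.25)
for r0 in(96,99,102,105,108,111,114): # marks
    g=polar(98,[r0-1,r0,r0+1],an).mean((1,2)); d=np.maximum(cv2.GaussianBlur(g[:,None],(1,161),25)[:,0]-g-3,0)
    o=[]
    for k in range(7):
        c=135+15*k; m=abs(an-c)<6; w=d[m]
        o.append((round((an[m]*w).sum()/w.sum(),1) if w.sum()>10 else None,int(w.sum())))
    print(r0,o)
print("lever: b-r excess by radius")
for z,rr in((106,(62,64,66,86,88,90,92,94)),):
    for r0 in rr:
        I=polar(z,[r0-1,r0,r0+1],np.arange(165,196,.5)).mean(1); d=I[:,2]-I[:,0]; d=d-np.median(d); w=np.maximum(d-4,0)
        a=np.arange(165,196,.5); print(r0,round((a*w).sum()/w.sum(),1),int(w.sum()))
P=p["img"][185:211,178:208].astype(np.uint8)[:,:,::-1]; cv2.imwrite("pics/z1.png",cv2.resize(P,(600,520),interpolation=3))
```

```text
96 [(None, 9), (np.float64(148.6), 18), (np.float64(163.7), 32), (np.float64(179.3), 224), (np.float64(194.3), 49), (np.float64(209.7), 60), (np.float64(224.7), 71)]
99 [(np.float64(134.7), 35), (np.float64(148.9), 90), (np.float64(164.0), 98), (np.float64(179.2), 244), (np.float64(194.3), 96), (np.float64(209.8), 90), (np.float64(224.6), 70)]
102 [(np.float64(134.8), 46), (np.float64(149.2), 132), (np.float64(164.2), 119), (np.float64(179.3), 259), (np.float64(194.6), 84), (np.float64(209.8), 62), (np.float64(224.6), 38)]
105 [(np.float64(134.9), 48), (np.float64(149.2), 92), (np.float64(164.2), 65), (np.float64(179.3), 264), (np.float64(194.8), 28), (np.float64(209.8), 11), (None, 1)]
108 [(np.float64(135.0), 22), (np.float64(149.3), 19), (None, 3), (np.float64(179.3), 235), (None, 0), (None, 0), (None, 0)]
111 [(None, 0), (None, 0), (None, 0), (np.float64(179.3), 159), (None, 0), (None, 0), (None, 0)]
114 [(None, 0), (None, 0), (None, 0), (np.float64(179.2), 69), (None, 0), (None, 0), (None, 0)]
lever: b-r excess by radius
62 180.2 93
64 180.8 85
66 181.6 65
86 180.4 151
88 180.5 124
90 180.5 86
92 180.4 49
94 180.4 17
```

View pics/z1.png

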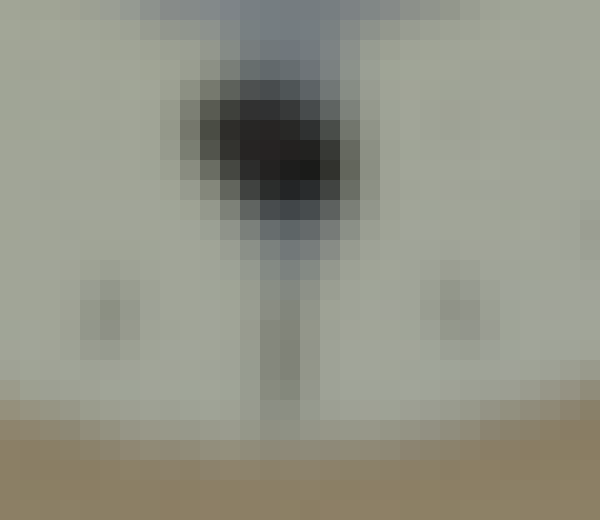

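```bash
python3 -m handwheel '{"translation":[[-0.043,-0.0015,0],[-0.043,-0.0015,0],[-0.043,-0.0015,0],[-0.043,-0.0015,0],[0,0,0],[0,0,0.04],[0,0,0.04],[0,0,0.03],[0,0,0.01],[0,0,0]],"yaw":[0,0,0,0,0.7,0,0,0,0,0]}'
python3 - <<'E'
from w import *
goto(623,150,179.3,77,25,118)
E
```

```text
time_s: 15.7
tool_pos: [548.8, 109.7, 119.2]
eef_rot: [-0.005, -0.7, 0.714, -0.011]
ft_force: [0.3, -0.5, -0.1]
gripper_width: -0.1
t 15.7 pos [548.8 109.7 119.2] goal [545.7 125.9 118. ] shift [-16.2   3.4   0.8] yaw -0.46 f [ 0.3 -0.5 -0.1] w -0.1 j [ 0.15 -0.01  1.54 -0.02  1.61  1.74]
tool z [ 0.009 -0.023 -1.   ]
TCP rad 84.5 ang 208.49 tool y ang 178.84
```

```bash
python3 -m handwheel '{"translation":[[-0.005,0.002,0],[-0.004,0.001,0],[-0.003,0,0],[0,0,0]],"yaw":[0,0,0,0]}'
python3 -c "
from w import *
goto(623,150,179.3,77,25,118)"
python3 -m handwheel '{"translation":[[-0.001,0,0],[-0.001,0,0]],"yaw":[0,0]}'
python3 -c "
from w import *
goto(623,150,179.3,77,25,118)"
```

```text
time_s: 16.1
tool_pos: [548.4, 122.5, 125.3]
eef_rot: [-0.001, -0.699, 0.715, -0.014]
ft_force: [-0.6, 0.0, -0.5]
gripper_width: 0.2
t 16.1 pos [548.4 122.5 125.3] goal [545.7 125.9 118. ] shift [-3.6  2.9  7.1] yaw -0.53 f [-0.6  0.  -0.5] w 0.2 j [ 0.17 -0.02  1.53 -0.02  1.62  1.77]
tool z [ 0.017 -0.021 -1.   ]
TCP rad 79.5 ang 200.24 tool y ang 178.77
time_s: 16.3
tool_pos: [549.1, 124.9, 127.0]
eef_rot: [-0.0, -0.699, 0.715, -0.015]
ft_force: [-0.4, -0.2, 0.2]
gripper_width: 0.1
t 16.3 pos [549.1 124.9 127. ] goal [545.7 125.9 118. ] shift [-1.2  3.6  8.9] yaw -0.51 f [-0.4 -0.2  0.2] w 0.1 j [ 0.18 -0.02  1.53 -0.02  1.62  1.77]
tool z [ 0.02  -0.021 -1.   ]
TCP rad 78.0 ang 198.78 tool y ang 178.79
```

```bash
python3 -m handwheel '{"translation":[[-0.0005,0,0.003]],"yaw":[0]}' | grep -E "pos|force"; python3 -m handwheel '{"translation":[[-0.001,0,0.001]],"yaw":[0]}'| grep -E "pos|force"
```

```text
tool_pos: [549.6, 125.5, 124.7]
ft_force: [0.1, 0.0, -0.3]
tool_pos: [549.6, 125.9, 123.5]
ft_force: [-1.1, -3.0, 2.5]
```

```bash
python3 -m handwheel '{"translation":[[-0.001,0,0]],"yaw":[0]}' | grep -E "pos|force"
```

```text
tool_pos: [549.6, 126.2, 123.5]
ft_force: [-1.7, -3.6, 2.1]
```

```bash
python3 -m handwheel '{"translation":[[-0.001,0,0]],"yaw":[0]}' | grep -E "pos|force"
```

```text
tool_pos: [549.5, 126.7, 123.5]
ft_force: [-1.7, -3.7, 2.5]
```

```bash
python3 -m handwheel '{"translation":[[-0.001,0,0]],"yaw":[0]}' | grep -E "pos|force"; python3 -m handwheel '{"translation":[[0.008,0,0],[0.012,0,0],[0.006,0,-0.02],[0,0,-0.05],[0,0,-0.05],[0,0.04,-0.01],[0,0.045,0],[0,0.045,0],[0,0.045,0],[0,0,0],[0,0,0]],"yaw":[0,0,0,0,0,0,0,0,0,0,0]}'
python3 - <<'E'
from w import *
L=[]
for k in range(8):
    p=cams.get_image("top"); L.append(p["img"].astype(float))
q=cams.get_image("side"); save(q,"side9")
p["img"]=np.mean(L,0)
def polar(ax,ay,z,rs,an):
    A,Rr=np.meshgrid(np.radians(an),rs,indexing="ij")
    uv=np.array([w2px(p,[ax+r*np.cos(a),ay+r*np.sin(a),z]) for a,r in zip(A.ravel(),Rr.ravel())]).reshape(*A.shape,2).astype(np.float32)
    return cv2.remap(p["img"].astype(np.float32),uv,None,cv2.INTER_CUBIC)
an=np.arange(125,236,.25)
for ax,ay,ms,ls,c0 in((623,150,(99,102,105,108),(86,88,90,92),180),(626.7,-115.4,(123,126,129,132),(110,112,114,116),136)):
  for r0 in ms:
    g=polar(ax,ay,98,[r0-1,r0,r0+1],an).mean((1,2)); d=np.maximum(cv2.GaussianBlur(g[:,None],(1,161),25)[:,0]-g-3,0)
    o=[]
    for k in range(7):
        c=135+15*k; m=abs(an-c)<6; w=d[m]; o.append(float(round((an[m]*w).sum()/w.sum(),1)) if w.sum()>10 else None)
    print(r0,o)
  for r0 in ls:
    a=np.arange(c0-15,c0+16,.5); I=polar(ax,ay,106,[r0-1,r0,r0+1],a).mean(1); d=I[:,2]-I[:,0]; d=d-np.median(d); w=np.maximum(d-4,0)
    print("lever",r0,round((a*w).sum()/w.sum(),1),int(w.sum()))
for t in("wax_tin","reducer"): print(t,[(np.round(r["point"],1),round(r["conf"],2)) for r in cams.spot_point(q,t)[:1]])
print(status.sense()["time_s"])
b=p["img"][140:220,150:340].astype(np.uint8)[:,:,::-1]; cv2.imwrite("pics/z2.png",cv2.resize(b,(798,336),interpolation=3))
E
```

```text
tool_pos: [549.4, 127.3, 123.5]
ft_force: [-1.1, -3.1, 2.4]
time_s: 17.9
tool_pos: [366.3, 103.7, 252.1]
eef_rot: [0.0, -0.699, 0.715, -0.013]
ft_force: [0.5, 0.4, -0.2]
gripper_width: -0.1
99 [134.7, 149.0, 164.0, 179.1, 194.3, 209.8, 224.7]
102 [134.8, 149.2, 164.2, 179.2, 194.5, 209.8, 224.7]
105 [134.9, 149.3, 164.3, 179.3, 194.8, 209.7, None]
108 [135.0, 149.3, None, 179.3, None, None, None]
lever 86 179.1 154
lever 88 179.1 135
lever 90 179.1 99
lever 92 179.3 54
123 [136.4, 151.5, 166.5, 181.7, 196.7, 211.7, 226.4]
126 [136.4, 151.4, 166.6, 181.6, 196.7, 211.7, 226.4]
129 [136.4, 151.5, 166.6, 181.5, 196.7, 211.7, 226.3]
132 [None, None, 166.7, 181.5, 196.7, 211.6, 226.3]
lever 110 136.3 132
lever 112 136.3 90
lever 114 136.3 54
lever 116 136.3 25
wax_tin [(array([234.2, 192.9]), 0.56)]
reducer [(array([289. , 189.1]), 0.58)]
18.45
```

View pics/z2.png

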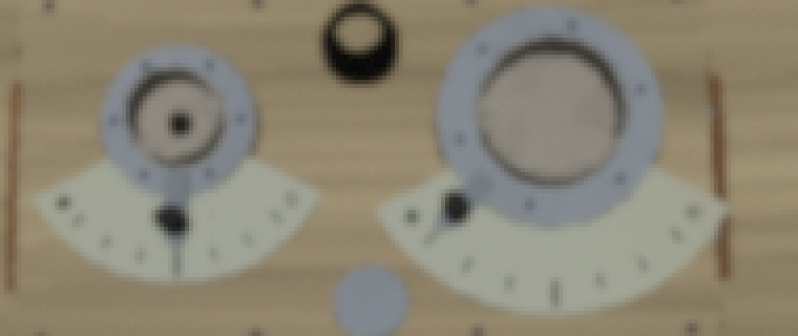

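The picture shows the small pointer on its long mark (lever 179.1° against mark 179.2°, about pixel (177,255)). The big lever is on the closed end mark (136.3° against 136.4°, about (430,238)) with its iris shut. The tin (370,300) and reducer (360,40) look unmoved.

```bash
python3 -c "
from station import sign_off
print(sign_off())"
```

```text
the job is handed in; nothing more can be done
None
```

Both ports are set and the job is handed in, at about 18.5 s of the 51 s allowed. I pushed both levers with the gripper shut, so neither grip was pinched.

- **Big port (done first):** I pushed the lever clockwise until it met its stop. The push force rose to about 12 N with no further movement. In the last top view the iris is fully shut and the pointer reads 136.3°, against 136.4° for the closed mark.
- **Small port:** My first push left the pointer about 1.1° past the half-open mark, so I nudged it back about 1.5 mm from the other side. The last check reads 179.1–179.3°, against 179.1–179.3° for the long mark.
- **Everything else:** In the last views the wax tin and the reducer stand where they were, to within a few pixels. I didn't measure the other things on the bench again; the arm was never near them. The robot was clear of everything when I handed in.

**What went less well:**
- During the pushes the tool's height drifted by up to about 17 mm, and it tilted by up to about 3°.
- Once it sank to about 5 mm above the scale's face, where I read about 4.5 N upward. It may have brushed the scale or lever there.
- The point-finding network sometimes gave wrong or scattered points, so I used my own measurement of the averaged top images for the final angles.

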